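Load a rechargeable cell into a spring-contact charging cradle

TASK

Take the longer of the two battery cells from its rest and load it into the charging cradle: its flat end pushes the spring plate back, then its other end, the one with the nub, drops down in front of the fixed contact. Leave it let go and lying fully home and level in the cradle, held between spring plate and contact, and leave the shorter cell lying in its own rest.

Things in the scene. Friction and masses are not known exactly. Their poses are not given: they have to be found in the camera images.
- long_cell: the cell to load: grey cylinder with steel ends, 32 mm diameter, 120 mm long over all, about 0.18 kg. Origin at its centre on the axis; x runs along the cylinder toward the nub end (it may be rolled about x by any angle); the -x end is flat. Starts level in a rest, axis 30 mm above the work surface, nub within 0.45 rad of +y
- long_cell_nub (a point): centre of the tip of the long cell's nub, 60 mm from the cell's centre. The nub is a steel stub of 12 mm diameter that stands 4 mm proud of the end and is included in the 120 mm
- short_cell: the other cell, not to be loaded: same looks and diameter, 90 mm long, origin and axes alike. It lies in the other rest; which rest stands nearer the robot varies
- rest_a: fixed white rest under the long cell: base 82 x 56 x 6 mm with two V blocks, 8 mm thick and 28 mm high, across the cell 30 mm either side of its middle; fingers fit between them (52 mm) down to 6 mm above the surface. Origin under its centre, x along the cell
- rest_b: fixed rest of the same kind under the short cell
- cradle: fixed white charging cradle, base 166 x 66 x 8 mm (x = -91 to +75 mm). Origin on the work surface under a seated cell's centre; x runs from the spring end (nearer the robot) to the fixed contact. 45 degree V blocks, 10 mm thick, about 31 mm high and 52 mm wide, at x = -43 and +43 mm carry the cell; between them (76 mm) fingers have room down to 8 mm above the surface
- seat (a point): where the centre of a seated cell must be: on the cradle's axis, 32 mm above the work surface, axes as cradle. A seated cell's nub tip touches the fixed contact at x = +60 mm and its flat end holds the spring plate at x = -60 mm
- fixed_contact (a point): centre of the face of the fixed contact, a steel plate on the far end wall, 60 mm from the seat along +x, at the height of the seat. The wall is 56 mm wide and its top is 40 mm above the work surface, 8 mm above the seat's axis
- spring_plate (a joint): travel of the sprung plate, m: 0 at rest, grows as it is pushed to the cradle's -x, stop at 0.022; 0.010 with the long cell seated. Round steel disc, 28 mm diameter, on the seat's axis, face at x = -50 mm at rest (free gap to the contact 110 mm). Force 2 N at rest plus 0.3 N a mm. The end wall behind it has its inner face at x = -78 mm, is 56 mm wide, and its top is 54 mm above the work surface
Not all that is in view belongs to the job. Leave any turquoise look-alike of the long_cell alone.

How it is judged (in metres and radians):
On the way:
1. the cell pushes the spring plate back over 4 mm while its nub end is still more than 6 mm above its seated height (value of joint spring_plate above 0.004 m and z of long_cell_nub in the frame of seat between 0.006 and 0.08 m and x of long_cell_nub in the frame of seat above 0.04 m and y of long_cell in the frame of seat between -0.02 and 0.02 m), for 0.1 s.
At the end, for the whole second after the job is handed in: The long cell rests in the cradle, nub toward the fixed contact: centre within 3 mm of the seat along the cradle and 4 mm sideways and in height, axis within 0.07 rad of the cradle's, spring plate held back over 7 mm; the short cell is within 20 mm of its start (x of long_cell in the frame of seat between -0.003 and 0.003 m and y of long_cell in the frame of seat between -0.004 and 0.004 m and z of long_cell in the frame of seat between -0.004 and 0.004 m and angle between the x axis of long_cell and the x axis of seat, either way round below 0.07 rad and x of long_cell_nub in the frame of seat above 0.05 m and value of joint spring_plate above 0.007 m and linear speed of long_cell below 0.02 m/s and distance of short_cell from where it was at the start of the episode below 0.02 m); the robot touches nothing.
It also fails if it takes over 40 s, if anything falls off the work surface, if the arm or the gripper's body presses on something with over 40 N, if the wrist force passes 120 N, or if a joint passes its speed limit or range.

ROBOT

A 6-joint arm with a two-finger parallel gripper is mounted at the origin on a cart in front of the work surface, level with it; the furniture and walls round the work are solid. World frame = base frame: x ahead of the robot, y to its left, z up, the work surface at z = 0. Lengths are in mm, angles in rad, forces in N, time in s.
With the tool pointing down it reaches from about 350 to 725 mm from the base axis. Payload 4.3 kg.
Tool frame: the origin (TCP) lies between the finger pads; the fingertips stand manip.tip_extent ahead of it and the grasp point (between the pads) lies 8 mm behind it (manip.tip_extent is the distance from the TCP to the fingertips, in mm); z points along the fingers, y is the line along which they close (so a half turn about z gives the same grasp; the last joint's range is limited). The gripper opens to 85 mm and grips with 20 to 120 N. Pads are 22 mm wide; open, the fingers measure 114 mm over their backs; the gripper's body (76 mm by 85 mm) begins 54 mm behind the grasp point. The pads swing forward as they close: fully open they stand 13 mm farther back than shut.
Start: joints at [-1.271, 0.377, 0.081, 1.274, 0, 1.46], TCP at [229.109, -527.423, 242.329] pointing down, gripper open.
Joint ranges: [-2.72, 2.72], [-0.84, 1.66], [-1.02, 1.22], [-1.77, 2.12], [-1.37, 1.28], [-3.14, 3.14]. Speed limits (rad/s): [2.57, 2.57, 3.14, 3.14, 3.14, 3.14].

INTERFACE

Orientations are given as a 3x3 rotation matrix whose columns are the frame's x, y, z axes.
In Python, from bench import manip gives the robot as it stands. The module is installed in compiled form; this text tells all that it offers.
- The arm moves only by the tool carry_out, never from a script. Its argument "series" is a list that holds one entry, the list of rows, each a list of 4 numbers: the shift along the tool's x, y, z in cm, then the turn about the tool's z in degrees. A call has exactly 5 rows; each row shifts and turns the commanded pose from where the row before left it, along the tool's axes as they then stand; what a row does not reach is not made up. A row lasts 1/12 s, in which the tool goes at most 41.7 mm and 7.16 degrees, less where a joint would pass 70% of its speed; a pose out of reach is approached as far as the arm can. A call is refused whole if a number of a shift passes 4.17 or a number of a turn 7.16, either way. A call with a gripper value outside its range is refused whole. "fingers" is the finger opening in cm, from 0 to 8.54, set as the call begins (left out, the last holds). The fingers move at their own pace and stop on an object; "force" is the grip in N (left out, the last holds). Time passes only in rows, so rows that do not move let the fingers close, or fill a call up. It gives the time, the measured TCP pose, the force, the opening and the grip force at its end, in the units of the state.
- manip.get_obs(): the state, without advancing time (a new reading comes with each control period).
- manip.camera(name): name is "scene" or "top"; returns the picture (400x640x3 uint8, red, green, blue); there is no depth.
- manip.get_calibration(name): a dict with "mtx" (3x3 intrinsics, pixels), "dist" ([k1, k2, p1, p2, k3] as OpenCV has them; the pictures are not rectified), "origin" and "attitude" of the camera in the world. Camera axes: x right, y down, z forward; pixel columns grow to the right and rows downward; lengths in mm; the calibration is good to about 2 mm. A picture is of the moment at which its call begins. get_calibration takes no time and is no camera call.
- manip.hand_in(): hands the job in; it is judged then, once.
The state is a dict: "time": time; "qpos": joint angles; "qd": joint speeds; "effort": joint torques, N m; "tool_pos": TCP position; "tool_rot": TCP orientation; "ft_force": force on the tool from outside, world axes, zero at the start; "wrist_torque": the same for the moment, N m; "gripper_width": finger opening in mm; "gripper_force": force on a finger pad.
Only numpy, scipy, OpenCV 4.12 (cv2) and the standard library are available. Lean on these libraries where they do the work, as an engineer would, in place of code of your own. Each camera call takes 0.05 s, during which the arm holds its last target. There are 200 camera calls.

## Working session

There is one attempt and no reset: what is moved stays moved. The work goes in short steps, Python scripts to look and compute and a tool call to move; the robot and the scene stay as the last step left them, time stands still between calls to the robot, and variables do not carry over. Pictures are saved under pics/ and viewed, at most 10 in all, crops included, and the job is handed in when it is done.

Besides the shell and the picture viewer there is one more tool, called after "Request:" as name([rows], argument=value, ...), one row to a line, values as JSON. carry_out: Moves the arm, as the interface text tells. Its arguments: {"type":"object","properties":{"series":{"type":"array","items":{"type":"array","items":{"type":"array","items":{"type":"number"}}}},"fingers":{"type":"number"},"force":{"type":"number"}},"required":["series"]}

```bash
mkdir -p pics; python3 - <<'E'
from bench import manip
import cv2,numpy as np
o=manip.get_obs();print(o, manip.tip_extent)
for n in("scene","top"):
    cv2.imwrite(f"pics/{n}0.png",cv2.cvtColor(manip.camera(n),cv2.COLOR_RGB2BGR));print(manip.get_calibration(n))
E
```

```text
{'time': 0.0, 'qpos': array([-1.27131344e+00,  3.78089696e-01,  7.96394182e-02,  1.27439372e+00,
       -1.93938052e-05,  1.46049638e+00]), 'qd': array([ 0.00040599, -0.0014645 , -0.00066823, -0.00078505,  0.00099509,
       -0.00044619]), 'effort': array([ 1.05131581e-03, -4.63608062e+01,  2.69872355e+01,  2.10107613e-02,
       -1.49087100e-04,  1.18190929e-06]), 'tool_pos': array([ 228.90016882, -526.79210838,  241.3508794 ]), 'tool_rot': array([[ 9.17207423e-01,  3.98409532e-01, -6.22646791e-04],
       [ 3.98409965e-01, -9.17205372e-01,  1.95080493e-03],
       [ 2.06124300e-04, -2.03736145e-03, -9.99997903e-01]]), 'ft_force': array([-0.22048896, -0.34872563,  0.52314268]), 'wrist_torque': array([ 0.01205946,  0.01971511, -0.00915232]), 'gripper_force': 0.0, 'gripper_width': 85.62286708912714} 11.0
{'mtx': array([[447.39378079,   0.        , 325.27934923],
       [  0.        , 447.39378079, 194.31205345],
       [  0.        ,   0.        ,   1.        ]]), 'dist': array([-0.08750612,  0.        ,  0.        ,  0.        ,  0.        ]), 'origin': array([ 25.9266483 , 601.52532538, 446.42724911]), 'attitude': array([[-0.73053197, -0.32031533,  0.60309297],
       [-0.68267344,  0.32092368, -0.65647922],
       [ 0.01673354, -0.89129461, -0.45311578]])}
{'mtx': array([[468.98992921,   0.        , 317.99352536],
       [  0.        , 468.98992921, 198.40966711],
       [  0.        ,   0.        ,   1.        ]]), 'dist': array([0.04891683, 0.        , 0.        , 0.        , 0.        ]), 'origin': array([425.93865343,  60.42125228, 933.35811133]), 'attitude': array([[ 0.02777117, -0.99131556,  0.1285388 ],
       [-0.99948745, -0.02548855,  0.01936954],
       [-0.01592506, -0.12901083, -0.9915153 ]])}
```

View pics/top0.png

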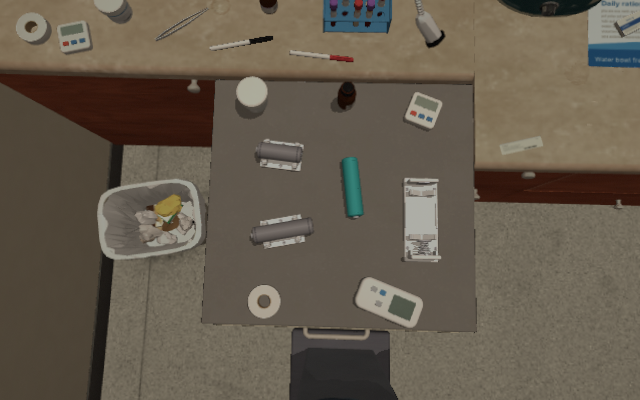

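View pics/scene0.png

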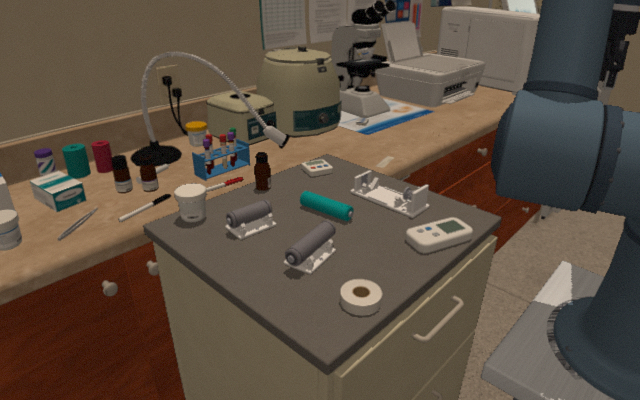

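The top view has three candidates: a long grey cell at (282,231), a short grey cell at (280,153) and a turquoise decoy at (352,187). The cradle is at (421,220). By the description I choose (282,231), the longer grey one, and check it in a close crop.

```bash
python3 - <<'E'
import cv2,numpy as np
t=cv2.imread("pics/top0.png")
a=cv2.resize(t[200:260,240:320],None,fx=5,fy=5,interpolation=cv2.INTER_CUBIC)
b=cv2.resize(t[170:270,390:450],None,fx=5.9,fy=5.9,interpolation=cv2.INTER_CUBIC)
s=cv2.resize(t[135:175,240:320],None,fx=5,fy=5,interpolation=cv2.INTER_CUBIC)
c=np.zeros((590,760,3),np.uint8);c[:300,:400]=a;c[310:510,:400]=s;c[:590,405:405+354]=b[:590,:354]
cv2.imwrite("pics/crop1.png",c)
E
```

```text
(no output)
```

View pics/crop1.png

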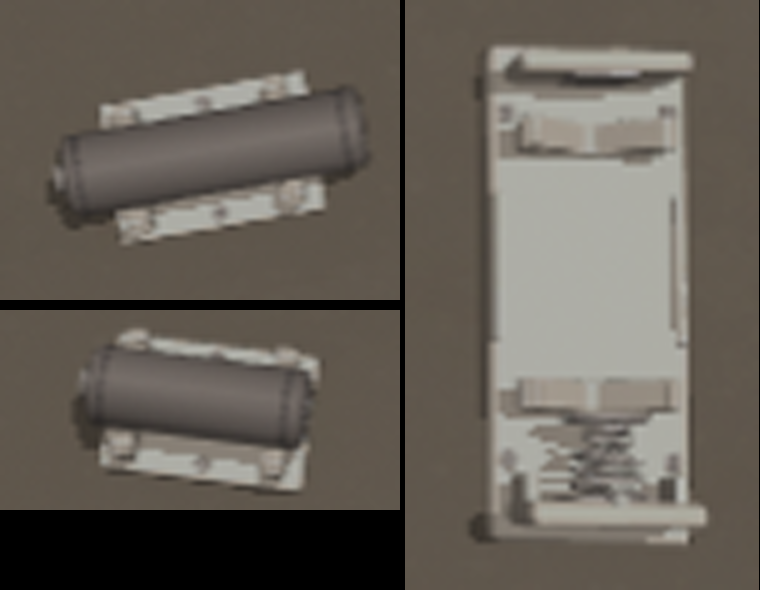

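The crop confirms the choice: the long grey cell has its nub on the left (+y) at about px (251.4,235.6) and its flat end at about (313,225). The cradle's V valleys are at about u=421.4, and its base corners read clearly.

```bash
cat >h.py <<'E'
import cv2,numpy as np
from bench import manip
from scipy.optimize import least_squares
def proj(n,P):
    c=manip.get_calibration(n);R=np.array(c["attitude"]).T
    return cv2.projectPoints(np.asarray(P,float).reshape(-1,3),cv2.Rodrigues(R)[0],-R@c["origin"],c["mtx"],c["dist"])[0].reshape(-1,2)
def back(n,p,z):
    c=manip.get_calibration(n);q=cv2.undistortPoints(np.array([[p]],float),c["mtx"],c["dist"]).ravel()
    d=c["attitude"]@np.array([*q,1]);return (c["origin"]+d*(z-c["origin"][2])/d[2])
def fr(x,y,a,P):
    P=np.asarray(P,float);c,s=np.cos(a),np.sin(a)
    return np.c_[x+c*P[:,0]-s*P[:,1],y+s*P[:,0]+c*P[:,1],P[:,2]]
def cyl(L=120,n=48):  # hull points rel. to axis centre
    t=np.linspace(0,2*np.pi,n);E=[]
    for x,r in((-L/2,16),(L/2-4,16),(L/2-4,6),(L/2,6)):E.append(np.c_[0*t+x,r*np.cos(t),r*np.sin(t)])
    return np.vstack(E)
def save(n,name,box,k,polys=(),img=None):
    im=cv2.cvtColor(manip.camera(n),cv2.COLOR_RGB2BGR) if img is None else img
    u0,v0,u1,v1=box;I=cv2.resize(im[v0:v1,u0:u1],None,fx=k,fy=k,interpolation=cv2.INTER_CUBIC)
    for q in polys:cv2.polylines(I,[np.int32((np.asarray(q)-[u0,v0]+.5)*k)],True,(0,255,0),1)
    cv2.imwrite("pics/"+name,I)
E
python3 - <<'E'
from h import *
t=cv2.imread("pics/top0.png")
A=lambda u,v:(240+u/5-.4,200+v/5-.4)
B=lambda u,v:(390+(u-405)/5.9-.4,170+v/5.9-.4)
# cradle
obs=[B(490,540),B(688,543),B(488,48),B(590,135),B(590,395)]
mod=[[-91,33,8],[-91,-33,8],[75,33,8],[43,0,11],[-43,0,11]]
w=np.array([[1,1],[1,1],[1,1],[1,0],[1,0]])
r=least_squares(lambda p:((proj("top",fr(*p,mod))-obs)*w).ravel(),[420,-160,0]);print("cradle",r.x,r.fun.round(2))
cr=r.x
n=back("top",A(57,178),30);f=back("top",A(352,130),46)
print(n,f)
# fit hull silhouette: maximise edge contrast via 4 side pts + ends
side=[A(100,134),A(310,94),A(110,211),A(340,172)];ends=[A(57,178),A(368,128)]
def hull(p):
    P=cyl();P=fr(*p,P);P[:,2]+=30;return cv2.convexHull(proj("top",P).astype(np.float32))
def res(p):
    h=hull(p);e=[cv2.pointPolygonTest(h,tuple(map(float,q)),True) for q in side+ends];return e
r=least_squares(res,[*(n[:2]*.5+f[:2]*.5),np.pi/2+.15],diff_step=1e-4);print("cell",r.x,np.round(r.fun,2))
box=np.array([[-91,-33,8],[-91,33,8],[75,33,8],[75,-33,8]])
polys=[hull(r.x).reshape(-1,2)];save("top","ov1a.png",(240,200,320,260),5,polys,t)
wt=[[60,-28,40],[60,28,40],[75,28,40],[75,-28,40]]
ws=[[-78,-28,54],[-78,28,54],[-91,28,54],[-91,-28,54]]
vb=[[38,-26,31],[38,26,31],[48,26,31],[48,-26,31]];vc=[[-38,-26,31],[-38,26,31],[-48,26,31],[-48,-26,31]]
save("top","ov1b.png",(390,170,450,270),5.9,[proj("top",fr(*cr,q)) for q in(box,wt,ws,vb,vc)],t)
a,b=cv2.imread("pics/ov1a.png"),cv2.imread("pics/ov1b.png")
c=np.zeros((590,760,3),np.uint8);c[:300,:400]=a;c[:590,405:405+354]=b[:590,:354]
# scene check
sc=cv2.imread("pics/scene0.png")
def hs(p):
    P=fr(*p,cyl());P[:,2]+=30;return cv2.convexHull(proj("scene",P).astype(np.float32)).reshape(-1,2)
save("scene","ov1c.png",(280,210,345,275),4,[hs(r.x)],sc);save("scene","ov1d.png",(345,165,435,220),4,[proj("scene",fr(*cr,q)) for q in(box,wt,ws)],sc)
d=cv2.imread("pics/ov1c.png");c[310:570,:260]=d
cv2.imwrite("pics/ov1.png",np.hstack([c]));cv2.imwrite("pics/ov1.png",c)
E
```

```text
cradle [ 5.18171724e+02 -1.24313577e+02  4.66306507e-03] [-0.25  0.09  0.45  0.48 -0.01 -0.6  -0.23  0.    0.03  0.  ]
[468.3453594  205.01728096  30.        ] [488.66889487  91.45137788  46.        ]
cell [479.54245813 145.10214385   1.77478287] [ 0.56  0.1   0.56  0.1  -0.03 -0.04]
```

View pics/ov1.png

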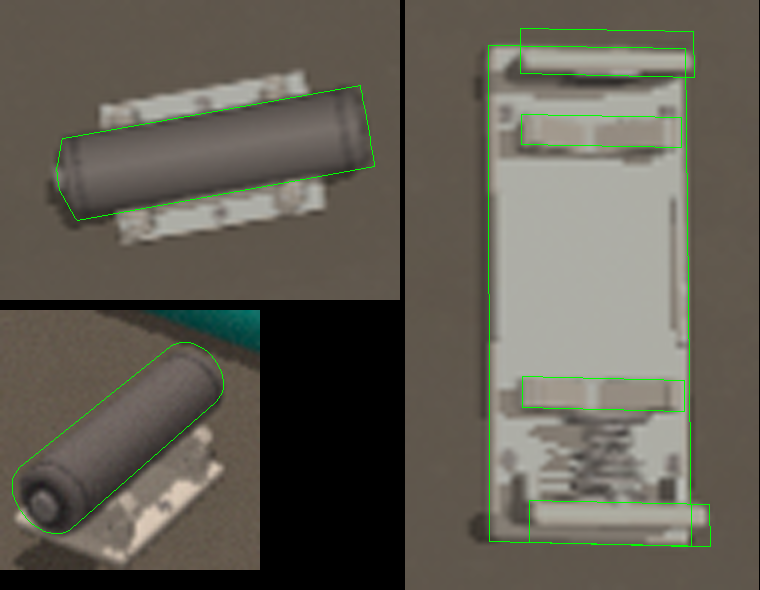

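```bash
cat >>h.py <<'E'
def plan(xyz,yaw,n,st=None):
    "even rows (cm,deg) from the present pose to xyz,yaw with the tool down"
    if st is None:
        o=manip.get_obs();p=np.array(o["tool_pos"]);R=o["tool_rot"];a=np.arctan2(R[1,0],R[0,0])
    else:p,a=np.array(st[:3],float),st[3]
    print("from",p.round(1),round(a,4))
    T=np.array(xyz,float)
    for i in range(n):
        d=(T-p)/(n-i);da=(yaw-a)/(n-i)
        c,s=np.cos(a),np.sin(a);M=np.array([[c,s,0],[s,-c,0],[0,0,-1]])
        row=np.round(M.T@d/10,2);t=round(-np.degrees(da),2)
        p=p+M@row*10;a=a-np.radians(t)
        print([*map(float,row),t],end=",\n" if i%5==4 else ",")
    print("to",p.round(1),round(a,4));return(*p,a)
E
python3 - <<'E'
from h import *
plan([479.5,145.1,110],1.775,20)
E
```

```text
from [ 228.9 -526.9  241.5] 0.4097
[2.49, -2.58, 0.66, np.float64(-3.91)],[2.66, -2.41, 0.66, np.float64(-3.91)],[2.82, -2.22, 0.66, np.float64(-3.91)],[2.96, -2.02, 0.66, np.float64(-3.91)],[3.09, -1.82, 0.66, np.float64(-3.91)],
[3.21, -1.6, 0.66, np.float64(-3.91)],[3.31, -1.38, 0.66, np.float64(-3.91)],[3.4, -1.15, 0.66, np.float64(-3.91)],[3.47, -0.92, 0.66, np.float64(-3.91)],[3.52, -0.68, 0.66, np.float64(-3.91)],
[3.56, -0.43, 0.65, np.float64(-3.91)],[3.58, -0.19, 0.66, np.float64(-3.91)],[3.58, 0.05, 0.65, np.float64(-3.91)],[3.57, 0.3, 0.66, np.float64(-3.91)],[3.54, 0.54, 0.65, np.float64(-3.91)],
[3.5, 0.78, 0.66, np.float64(-3.91)],[3.44, 1.02, 0.65, np.float64(-3.92)],[3.36, 1.25, 0.66, np.float64(-3.91)],[3.27, 1.47, 0.65, np.float64(-3.92)],[3.16, 1.7, 0.66, np.float64(-3.91)],
to [479.5 145.1 110. ] 1.7749
```

Request:
carry_out([
  [[2.5,-2.6,0.66,-3.9],[2.7,-2.4,0.66,-3.9],[2.8,-2.2,0.66,-3.9],[3.0,-2.0,0.66,-3.9],[3.1,-1.8,0.66,-3.9]],
], fingers=8.5)

```text
time: 0.52
tool_pos: [292.9, -357.5, 208.5]
tool_rot: [[0.73, 0.684, -0.0], [0.684, -0.73, 0.001], [0.0, -0.001, -1.0]]
ft_force: [0.4, 0.2, -0.3]
gripper_width: 84.8
gripper_force: 0.0
```

Request:
carry_out([
  [[3.2,-1.6,0.66,-3.9],[3.3,-1.4,0.66,-3.9],[3.4,-1.15,0.66,-3.9],[3.5,-0.9,0.66,-3.9],[3.5,-0.7,0.66,-3.9]],
])

```text
time: 0.93
tool_pos: [355.4, -189.5, 175.8]
tool_rot: [[0.459, 0.888, -0.0], [0.888, -0.459, 0.0], [0.0, -0.0, -1.0]]
ft_force: [1.2, -0.6, -0.2]
gripper_width: 84.8
gripper_force: 0.0
```

Request:
carry_out([
  [[3.55,-0.4,0.66,-3.9],[3.6,-0.2,0.66,-3.9],[3.6,0.05,0.66,-3.9],[3.55,0.3,0.66,-3.9],[3.5,0.5,0.66,-3.9]],
])

```text
time: 1.35
tool_pos: [418.2, -22.1, 142.9]
tool_rot: [[0.136, 0.991, -0.0], [0.991, -0.136, -0.0], [-0.0, -0.0, -1.0]]
ft_force: [0.2, 0.4, -0.0]
gripper_width: 85.5
gripper_force: 0.0
```

```bash
python3 - <<'E'
from h import *
plan([479.5,145.1,100],1.775,5);print(manip.get_obs()["time"])
E
```

```text
from [418.2 -22.1 142.9] 1.4343
[3.48, 0.76, 0.86, np.float64(-3.9)],[3.42, 0.99, 0.86, np.float64(-3.91)],[3.34, 1.23, 0.86, np.float64(-3.9)],[3.26, 1.45, 0.85, np.float64(-3.91)],[3.14, 1.67, 0.86, np.float64(-3.9)],
to [479.5 145.1 100. ] 1.775
1.35
```

Request:
carry_out([
  [[3.5,0.75,0.85,-3.9],[3.4,1.0,0.85,-3.9],[3.35,1.2,0.85,-3.9],[3.25,1.45,0.85,-3.9],[3.15,1.65,0.85,-3.9]],
])

```text
time: 1.77
tool_pos: [479.5, 144.9, 100.0]
tool_rot: [[-0.203, 0.979, -0.001], [0.979, 0.203, -0.0], [-0.0, -0.001, -1.0]]
ft_force: [0.6, -0.2, -0.0]
gripper_width: 85.0
gripper_force: 0.0
```

Request:
carry_out([
  [[0,0,0,0],[0,0,0,0],[0,0,0,0],[0,0,0,0],[0,0,0,0]],
])

```text
time: 2.18
tool_pos: [479.4, 141.9, 101.0]
tool_rot: [[-0.197, 0.98, -0.0], [0.98, 0.197, -0.0], [-0.0, -0.0, -1.0]]
ft_force: [-0.0, 0.3, -0.5]
gripper_width: 85.0
gripper_force: 0.0
```

```bash
python3 - <<'E'
from h import *
plan([479.5,145.1,22.5],1.775,5)
def hull(n,p):
    P=fr(*p,cyl());P[:,2]+=30;return cv2.convexHull(proj(n,P).astype(np.float32)).reshape(-1,2)
p=(479.5,145.1,1.775)
save("scene","s2.png",(260,150,400,290),4,[])
E
```

```text
from [479.4 141.9 101. ] 1.7691
[0.06, 0.02, 1.57, np.float64(-0.07)],[0.06, 0.01, 1.57, np.float64(-0.07)],[0.06, 0.02, 1.57, np.float64(-0.07)],[0.06, 0.01, 1.57, np.float64(-0.06)],[0.07, 0.02, 1.57, np.float64(-0.07)],
to [479.5 145.1  22.5] 1.775
```

View pics/s2.png

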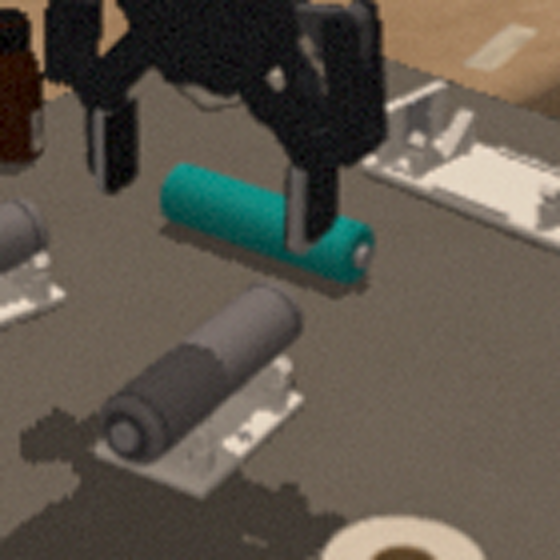

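The close view shows the open fingers at about (115,170) and (310,210) of the crop, straddling the long grey cell. Its nub is at the lower left, (125,435). I descend.

Request:
carry_out([
  [[0.1,0.02,1.6,-0.1],[0.1,0.02,1.6,-0.1],[0.1,0.0,1.6,-0.1],[0,0,1.6,0],[0,0,1.4,0]],
])

```text
time: 2.65
tool_pos: [479.3, 145.2, 22.3]
tool_rot: [[-0.202, 0.979, 0.0], [0.979, 0.202, -0.0], [-0.0, 0.0, -1.0]]
ft_force: [0.6, -0.2, -0.1]
gripper_width: 85.0
gripper_force: 0.0
```

Request:
carry_out([
  [[0,0,0,0],[0,0,0,0],[0,0,0,0],[0,0,0,0],[0,0,0,0]],
])

```text
time: 3.07
tool_pos: [480.4, 146.1, 23.9]
tool_rot: [[-0.204, 0.979, 0.002], [0.979, 0.204, 0.0], [-0.0, 0.002, -1.0]]
ft_force: [0.2, -0.3, 0.0]
gripper_width: 85.4
gripper_force: 0.0
```

Request:
carry_out([
  [[0,0,0.1,0],[0,0,0,0],[0,0,0,0],[0,0,0,0],[0,0,0,0]],
], fingers=2.5, force=70)

```text
time: 3.48
tool_pos: [478.2, 145.8, 22.0]
tool_rot: [[-0.204, 0.979, -0.002], [0.979, 0.204, -0.001], [-0.0, -0.002, -1.0]]
ft_force: [-6.0, -1.2, 5.9]
gripper_width: 29.7
gripper_force: 68.6
```

Request:
carry_out([
  [[0,0,0,0],[0,0,0,0],[0,0,0,0],[0,0,0,0],[0,0,0,0]],
])

```text
time: 3.9
tool_pos: [478.1, 145.9, 22.0]
tool_rot: [[-0.204, 0.979, -0.002], [0.979, 0.204, -0.001], [-0.0, -0.002, -1.0]]
ft_force: [-3.4, -0.7, 7.6]
gripper_width: 29.8
gripper_force: 68.5
```

```bash
python3 - <<'E'
from h import *
o=manip.get_obs();print({k:np.round(o[k],4) for k in("time","tool_pos","ft_force","wrist_torque","gripper_force","gripper_width","qpos")})
E
```

```text
{'time': np.float64(3.9), 'tool_pos': array([478.1426, 145.8595,  21.9869]), 'ft_force': array([-3.3746, -0.7322,  7.6182]), 'wrist_torque': array([-0.1442,  0.7851, -0.0726]), 'gripper_force': np.float64(68.5046), 'gripper_width': np.float64(29.8232), 'qpos': array([ 1.6930e-01,  4.1620e-01, -4.8380e-01,  6.7290e-01, -3.0000e-04,
        1.5345e+00])}
```

Request:
carry_out([
  [[0,0,-0.5,0],[0,0,-1.0,0],[0,0,-1.5,0],[0,0,-2.0,0],[0,0,-2.0,0]],
])

```text
time: 4.32
tool_pos: [479.0, 146.0, 92.7]
tool_rot: [[-0.204, 0.979, -0.001], [0.979, 0.204, -0.0], [-0.0, -0.001, -1.0]]
ft_force: [0.5, 0.5, -1.7]
gripper_width: 30.0
gripper_force: 69.3
```

Request:
carry_out([
  [[0,0,0,0],[0,0,0,0],[0,0,0,0],[0,0,0,0],[0,0,0,0]],
])

```text
time: 4.73
tool_pos: [478.3, 145.9, 90.5]
tool_rot: [[-0.204, 0.979, -0.003], [0.979, 0.204, -0.001], [0.0, -0.003, -1.0]]
ft_force: [0.2, -0.3, -2.5]
gripper_width: 29.9
gripper_force: 69.3
```

```bash
python3 - <<'E'
from h import *
o=manip.get_obs();print({k:np.round(o[k],4) for k in("time","tool_pos","ft_force","wrist_torque","gripper_force","gripper_width","qpos")})
plan([528,-124,98],0.005,15)
E
```

```text
{'time': np.float64(4.7333), 'tool_pos': array([478.27  , 145.8835,  90.5049]), 'ft_force': array([ 0.1841, -0.3302, -2.5478]), 'wrist_torque': array([ 0.0315,  0.0594, -0.0204]), 'gripper_force': np.float64(69.3192), 'gripper_width': np.float64(29.8537), 'qpos': array([ 1.6920e-01,  3.3330e-01, -3.9750e-01,  8.4270e-01, -1.0000e-04,
        1.5344e+00])}
from [478.3 145.9  90.5] 1.7764
[-1.83, -0.04, -0.05, np.float64(6.77)],[-1.82, 0.17, -0.05, np.float64(6.77)],[-1.79, 0.39, -0.05, np.float64(6.77)],[-1.73, 0.59, -0.05, np.float64(6.77)],[-1.65, 0.79, -0.05, np.float64(6.76)],
[-1.54, 0.98, -0.05, np.float64(6.77)],[-1.42, 1.16, -0.05, np.float64(6.76)],[-1.27, 1.32, -0.05, np.float64(6.77)],[-1.11, 1.46, -0.05, np.float64(6.76)],[-0.93, 1.58, -0.05, np.float64(6.77)],
[-0.73, 1.67, -0.05, np.float64(6.76)],[-0.53, 1.75, -0.05, np.float64(6.77)],[-0.32, 1.8, -0.05, np.float64(6.76)],[-0.11, 1.83, -0.05, np.float64(6.77)],[0.11, 1.82, -0.05, np.float64(6.76)],
to [ 528. -124.   98.] 0.0051
```

Request:
carry_out([
  [[-1.8,0.0,-0.1,6.8],[-1.8,0.2,-0.1,6.8],[-1.8,0.4,-0.1,6.8],[-1.7,0.6,-0.1,6.8],[-1.65,0.8,-0.1,6.7]],
])

```text
time: 5.15
tool_pos: [496.2, 56.1, 95.9]
tool_rot: [[0.382, 0.924, -0.002], [0.924, -0.382, -0.0], [-0.001, -0.002, -1.0]]
ft_force: [0.5, 0.1, -2.1]
gripper_width: 29.9
gripper_force: 69.3
```

Request:
carry_out([
  [[-1.55,1.0,-0.1,6.8],[-1.4,1.15,-0.05,6.8],[-1.3,1.3,0,6.8],[-1.1,1.45,0,6.8],[-0.95,1.6,0,6.7]],
])

```text
time: 5.57
tool_pos: [512.3, -34.2, 97.3]
tool_rot: [[0.832, 0.554, -0.002], [0.554, -0.832, 0.0], [-0.001, -0.001, -1.0]]
ft_force: [0.6, 0.8, -1.6]
gripper_width: 30.2
gripper_force: 69.3
```

Request:
carry_out([
  [[-0.7,1.7,0,6.8],[-0.5,1.75,0,6.8],[-0.3,1.8,0,6.8],[-0.1,1.8,0,6.8],[0.1,1.8,0,6.7]],
])

```text
time: 5.98
tool_pos: [529.4, -123.4, 97.2]
tool_rot: [[1.0, -0.005, -0.002], [-0.005, -1.0, 0.001], [-0.002, -0.001, -1.0]]
ft_force: [0.9, 1.0, -1.5]
gripper_width: 30.1
gripper_force: 69.3
```

Request:
carry_out([
  [[0,0,0,0],[0,0,0,0],[0,0,0,0],[0,0,0,0],[0,0,0,0]],
])

```text
time: 6.4
tool_pos: [529.6, -121.7, 98.0]
tool_rot: [[1.0, 0.003, -0.001], [0.003, -1.0, 0.0], [-0.001, -0.0, -1.0]]
ft_force: [0.4, -0.1, -1.6]
gripper_width: 29.8
gripper_force: 69.4
```

```bash
python3 - <<'E'
from h import *
o=manip.get_obs();print({k:np.round(o[k],4) for k in("time","tool_pos","tool_rot","ft_force","gripper_width","qpos")})
p=o["tool_pos"];a=np.arctan2(o["tool_rot"][1,0],o["tool_rot"][0,0])
P=fr(p[0],p[1],a,cyl());P[:,2]+=p[2]+8
out=[]
for n,b,k in(("top",(385,160,455,275),5),("scene",(330,130,450,240),3.6)):
    h=cv2.convexHull(proj(n,P).astype(np.float32)).reshape(-1,2);save(n,"x.png",b,k,[h]);out.append(cv2.imread("pics/x.png"))
H=max(i.shape[0] for i in out)
cv2.imwrite("pics/hold.png",np.hstack([cv2.copyMakeBorder(i,0,H-i.shape[0],0,4,0) for i in out]))
E
```

```text
{'time': np.float64(6.4), 'tool_pos': array([ 529.5561, -121.7453,   98.0007]), 'tool_rot': array([[ 1.0e+00,  3.2e-03, -9.0e-04],
       [ 3.2e-03, -1.0e+00,  4.0e-04],
       [-9.0e-04, -4.0e-04, -1.0e+00]]), 'ft_force': array([ 0.3954, -0.0572, -1.6255]), 'gripper_width': np.float64(29.7606), 'qpos': array([-3.4280e-01,  4.0170e-01, -2.7100e-01,  8.9900e-01,  1.0000e-04,
        2.7956e+00])}
```

View pics/hold.png

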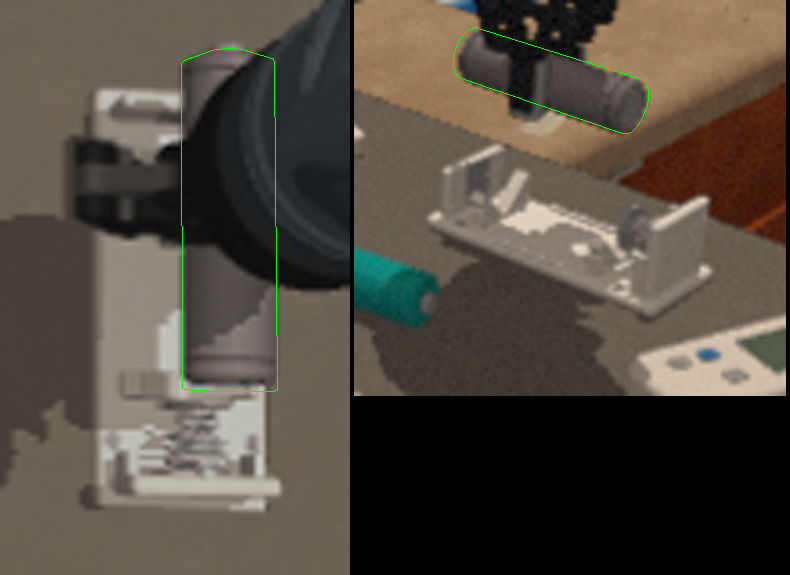

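The overlay matches the held cell within about 1 px: level, nub forward, flat end at crop (230,385). I move over the cradle axis and come down in front of the plate.

Request:
carry_out([
  [[0.1,0.1,0.8,0],[0.1,0.1,0.8,0],[0,0.05,0.8,0],[0,0,0.8,0],[0,0,0.8,0]],
])

```text
time: 6.92
tool_pos: [531.5, -125.1, 57.0]
tool_rot: [[1.0, 0.001, -0.001], [0.001, -1.0, 0.0], [-0.001, -0.0, -1.0]]
ft_force: [-0.7, -0.9, -2.6]
gripper_width: 29.9
gripper_force: 69.4
```

Request:
carry_out([
  [[0,0,0.4,0],[0,0,0.3,0],[0,0,0.1,0],[0,0,0,0],[0,0,0,0]],
])

```text
time: 7.33
tool_pos: [532.3, -125.3, 50.6]
tool_rot: [[1.0, 0.001, 0.001], [0.001, -1.0, -0.0], [0.001, 0.0, -1.0]]
ft_force: [-0.1, -0.4, -1.9]
gripper_width: 30.0
gripper_force: 69.4
```

Request:
carry_out([
  [[0,0,0,0],[0,0,0,0],[0,0,0,0],[0,0,0,0],[0,0,0,0]],
])

```text
time: 7.75
tool_pos: [532.1, -125.3, 50.5]
tool_rot: [[1.0, 0.001, 0.0], [0.001, -1.0, -0.0], [0.0, 0.0, -1.0]]
ft_force: [-0.3, -0.7, -1.8]
gripper_width: 29.8
gripper_force: 69.4
```

```bash
python3 - <<'E'
from h import *
o=manip.get_obs();print({k:np.round(o[k],4) for k in("tool_pos","ft_force","wrist_torque")})
out=[]
for n,b,k in(("top",(385,160,455,275),5),("scene",(335,130,445,240),4)):
    save(n,"x.png",b,k);out.append(cv2.imread("pics/x.png"))
H=max(i.shape[0] for i in out)
cv2.imwrite("pics/pre.png",np.hstack([cv2.copyMakeBorder(i,0,H-i.shape[0],0,4,0) for i in out]))
E
```

```text
{'tool_pos': array([ 532.1179, -125.2796,   50.4515]), 'ft_force': array([-0.2958, -0.6532, -1.7989]), 'wrist_torque': array([0.0218, 0.0389, 0.043 ])}
```

View pics/pre.png

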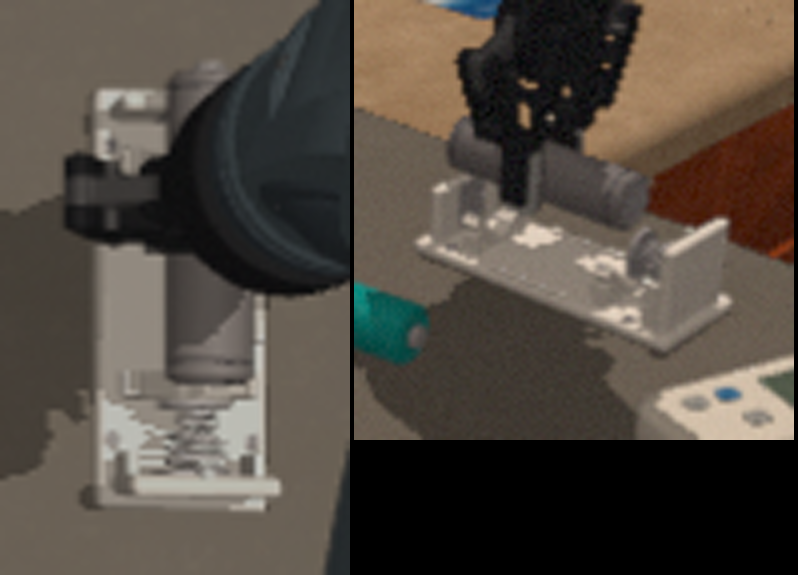

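The cell hovers level above the cradle. Its flat end, at crop (640,200) in the scene view, is just ahead of and above the disc at (640,250), and the nub end is over the far wall. I push back gently and watch the force.

Request:
carry_out([
  [[-0.2,-0.08,0,0],[-0.2,0,0,0],[-0.2,0,0,0],[-0.2,0,0,0],[0,0,0,0]],
])

```text
time: 8.27
tool_pos: [524.6, -124.5, 50.6]
tool_rot: [[1.0, 0.001, 0.002], [0.001, -1.0, 0.0], [0.002, -0.0, -1.0]]
ft_force: [2.6, 0.5, -2.0]
gripper_width: 29.8
gripper_force: 69.4
```

Request:
carry_out([
  [[-0.2,0,0,0],[-0.2,0,0,0],[0,0,0,0],[0,0,0,0],[0,0,0,0]],
])

```text
time: 8.68
tool_pos: [520.6, -124.5, 50.6]
tool_rot: [[1.0, 0.001, 0.001], [0.001, -1.0, -0.0], [0.001, 0.0, -1.0]]
ft_force: [3.1, 0.3, -2.5]
gripper_width: 29.9
gripper_force: 69.4
```

Request:
carry_out([
  [[-0.2,0,0,0],[-0.2,0,0,0],[-0.2,0,0,0],[-0.1,0,0,0],[0,0,0,0]],
])

```text
time: 9.1
tool_pos: [513.6, -124.6, 50.6]
tool_rot: [[1.0, 0.001, 0.002], [0.001, -1.0, -0.0], [0.002, 0.0, -1.0]]
ft_force: [6.1, 0.6, -1.3]
gripper_width: 30.3
gripper_force: 69.5
```

Request:
carry_out([
  [[0,0,0,0],[0,0,0,0],[0,0,0,0],[0,0,0,0],[0,0,0,0]],
])

```text
time: 9.52
tool_pos: [513.9, -124.6, 50.7]
tool_rot: [[1.0, 0.001, 0.002], [0.001, -1.0, -0.0], [0.002, 0.0, -1.0]]
ft_force: [4.9, 0.7, -1.5]
gripper_width: 29.7
gripper_force: 69.5
```

```bash
python3 - <<'E'
from h import *
o=manip.get_obs();print({k:np.round(o[k],4) for k in("tool_pos","ft_force","wrist_torque")})
out=[]
for n,b,k in(("top",(385,160,455,275),5),("scene",(335,130,445,240),4)):
    save(n,"x.png",b,k);out.append(cv2.imread("pics/x.png"))
H=max(i.shape[0] for i in out)
cv2.imwrite("pics/push.png",np.hstack([cv2.copyMakeBorder(i,0,H-i.shape[0],0,4,0) for i in out]))
E
```

```text
{'tool_pos': array([ 513.8862, -124.5994,   50.682 ]), 'ft_force': array([ 4.945 ,  0.7042, -1.5091]), 'wrist_torque': array([ 0.2194, -1.121 , -0.0792])}
```

View pics/push.png

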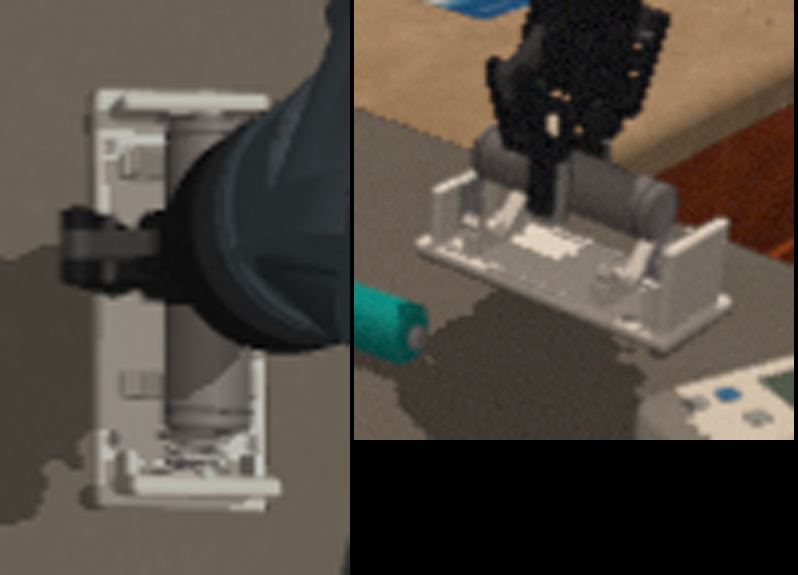

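The plate is pushed well back: 5–6 N, and the springs look compressed at crop (195,460) in the top view. The nub end is now inside the far wall, at (195,112) against the wall at about (195,103). I lower in stages.

Request:
carry_out([
  [[0,0,0.2,0],[0,0,0.3,0],[0,0,0.3,0],[0,0,0.2,0],[0,0,0,0]],
])

```text
time: 10.03
tool_pos: [514.2, -125.1, 40.8]
tool_rot: [[1.0, 0.001, 0.002], [0.001, -1.0, -0.001], [0.002, 0.001, -1.0]]
ft_force: [6.5, -0.5, 0.8]
gripper_width: 29.9
gripper_force: 69.6
```

Request:
carry_out([
  [[0,0,0.2,0],[0,0,0.2,0],[0,0,0.2,0],[0,0,0.1,0],[0,0,0,0]],
])

```text
time: 10.45
tool_pos: [514.3, -125.2, 33.9]
tool_rot: [[1.0, 0.002, 0.003], [0.002, -1.0, -0.002], [0.003, 0.002, -1.0]]
ft_force: [5.4, 0.8, 0.7]
gripper_width: 29.9
gripper_force: 69.5
```

Request:
carry_out([
  [[0,0,0.2,0],[0,0,0.2,0],[0,0,0.2,0],[0,0,0.1,0],[0,0,0,0]],
])

```text
time: 10.87
tool_pos: [514.3, -125.2, 26.9]
tool_rot: [[1.0, 0.002, 0.003], [0.002, -1.0, -0.002], [0.003, 0.002, -1.0]]
ft_force: [5.2, 0.0, -0.4]
gripper_width: 30.0
gripper_force: 69.5
```

Request:
carry_out([
  [[0,0,0.1,0],[0,0,0.1,0],[0,0,0,0],[0,0,0,0],[0,0,0,0]],
])

```text
time: 11.28
tool_pos: [514.4, -125.1, 25.1]
tool_rot: [[1.0, 0.002, 0.003], [0.002, -1.0, -0.001], [0.003, 0.001, -1.0]]
ft_force: [5.0, -0.1, 0.5]
gripper_width: 29.9
gripper_force: 69.5
```

Request:
carry_out([
  [[0,0,0.1,0],[0,0,0.05,0],[0.1,0,0,0],[0.1,0,0,0],[0,0,0,0]],
])

```text
time: 11.7
tool_pos: [515.2, -124.8, 24.2]
tool_rot: [[1.0, 0.002, 0.001], [0.002, -1.0, -0.001], [0.001, 0.001, -1.0]]
ft_force: [0.9, 1.9, 10.1]
gripper_width: 29.9
gripper_force: 70.6
```

Request:
carry_out([
  [[0.1,0,0,0],[0.05,0,0,0],[0,0,0,0],[0,0,0,0],[0,0,0,0]],
])

```text
time: 12.12
tool_pos: [515.5, -124.7, 24.1]
tool_rot: [[1.0, 0.003, -0.001], [0.003, -1.0, -0.001], [-0.001, 0.001, -1.0]]
ft_force: [-2.4, 1.3, 12.1]
gripper_width: 29.8
gripper_force: 70.8
```

The cell is down in the V blocks (Fz about 10 N) and the nub is against the contact (Fx has reversed). I release.

Request:
carry_out([
  [[0,0,0,0],[0,0,0,0],[0,0,0,0],[0,0,0,0],[0,0,0,0]],
], fingers=6.0)

```text
time: 12.53
tool_pos: [515.7, -124.3, 22.4]
tool_rot: [[1.0, 0.001, -0.001], [0.001, -1.0, 0.0], [-0.001, -0.0, -1.0]]
ft_force: [-0.1, 1.0, -1.1]
gripper_width: 60.0
gripper_force: 0.0
```

Request:
carry_out([
  [[0,0,-0.3,0],[0,0,-1,0],[0,0,-2,0],[0,0,-3,0],[0,0,-4,0]],
])

```text
time: 12.95
tool_pos: [514.3, -123.7, 125.3]
tool_rot: [[1.0, 0.001, -0.005], [0.001, -1.0, 0.002], [-0.005, -0.002, -1.0]]
ft_force: [0.6, -0.7, 0.7]
gripper_width: 60.0
gripper_force: 0.0
```

Request:
carry_out([
  [[-4,0,-3,0],[-4,0,-3,0],[-4,0,-2,0],[0,0,0,0],[0,0,0,0]],
])

```text
time: 13.37
tool_pos: [412.2, -124.9, 196.7]
tool_rot: [[1.0, 0.0, 0.004], [0.0, -1.0, -0.002], [0.004, 0.002, -1.0]]
ft_force: [0.1, -0.1, 0.4]
gripper_width: 59.7
gripper_force: 0.0
```

```bash
python3 - <<'E'
from h import *
o=manip.get_obs();print({k:np.round(o[k],4) for k in("time","tool_pos","ft_force")})
P=fr(518.2,-124.3,.0047,cyl());P[:,2]+=32
out=[]
for n,b,k in(("top",(375,160,445,275),5),("scene",(335,130,445,240),4)):
    save(n,"x.png",b,k);out.append(cv2.imread("pics/x.png"))
H=max(i.shape[0] for i in out)
cv2.imwrite("pics/fin.png",np.hstack([cv2.copyMakeBorder(i,0,H-i.shape[0],0,4,0) for i in out]))
E
```

```text
{'time': np.float64(13.3667), 'tool_pos': array([ 412.1619, -124.8655,  196.6876]), 'ft_force': array([ 0.0518, -0.0677,  0.3502])}
```

View pics/fin.png

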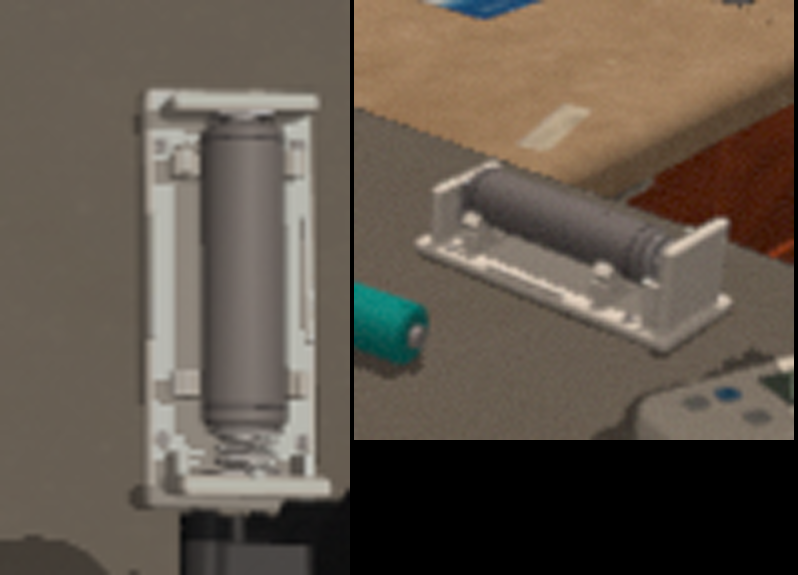

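The cell lies level in both V blocks. Its nub is at the contact, crop (245,113), and its flat end holds the plate back at (245,428). The arm is clear, so I let it settle and hand in.

Request:
carry_out([
  [[0,0,0,0],[0,0,0,0],[0,0,0,0],[0,0,0,0],[0,0,0,0]],
])

```text
time: 13.88
tool_pos: [412.7, -124.5, 193.9]
tool_rot: [[1.0, 0.002, -0.001], [0.002, -1.0, 0.0], [-0.001, -0.0, -1.0]]
ft_force: [-0.4, -0.7, 0.8]
gripper_width: 59.9
gripper_force: 0.0
```

```bash
python3 -c "
from bench import manip
print(manip.hand_in())"
```

```text
the job is handed in; nothing more can be done
None
```

The long cell is loaded and released, lying level in the cradle between spring plate and contact in the last pictures; the short cell was never touched; I handed the job in at about 14 s, and no verdict came back.

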